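# Build the label rewinder's spool

## Robot

A 7-joint arm with a two-finger parallel gripper is mounted at the origin on the work surface. World frame = base frame: x ahead of the robot, y to its left, z up, the work surface at z = 0. Lengths are in mm, angles in rad, forces in N, time in s.
With the tool pointing down it reaches from about 425 to 1025 mm from the base axis. Payload 9.4 kg.
Tool frame: the origin (TCP) lies on the centre line of the jaws, within the pads' length; the fingertips stand env.finger_overhang ahead of it and the grasp point (between the pads) lies 8 mm behind it (env.finger_overhang is the distance from the TCP to the fingertips, in mm); z points along the fingers, y is the direction in which the jaws open and shut (so a half turn about z gives the same grasp; the last joint's range is limited). The gripper opens to 93 mm and grips with 3 to 60 N. Pads are 15 mm wide; open, the fingers measure 128 mm over their backs; the gripper's body (75 mm by 188 mm) begins 65 mm behind the grasp point.
Start: joints at [1.24, 0.599, -0.003, 1.599, 0.002, 0.943, -0.08], TCP at [182.026, -701.777, 229.618] pointing down, gripper open.
Joint ranges: [-2.57, 2.57], [-0.35, 1.97], [-1.29, 1.29], [0.11, 2.56], [-1.05, 4.19], [0.11, 1.86], [-2.63, 2.63]. Speed limits (rad/s): [2.22, 2.22, 3.01, 3.01, 3.14, 3.14, 3.14].

## Interface

Orientations are given as a unit quaternion [x, y, z, w].
In Python, from station import env, viewer, finish_job gives the robot as it stands. Calls block until the motion is done:
- env.move_pose(position, orientation): joint-space move of the TCP to a pose.
- env.move_linear(position, orientation=None, feed=150, stop_force=None): straight line of the TCP; orientation=None keeps the orientation; feed is the mean speed in mm/s. With stop_force (N) it stops when the force on the tool has changed by that much, and returns True; else False.
- env.movej(angles): joint-space move.
- env.command_gripper(opening): finger opening in mm; the grip force is fixed at half the most; returns when the fingers have stopped.
- env.sleep(seconds).
- env.inverse_kinematics(position, orientation): joint angles nearest the present ones, or None.
- env.get_obs(): the state.
- viewer.grab_frame(name): name is "scene" or "top" or "wrist"; returns a dict with "frame" (480x640x3 uint8, red, green, blue), "vfov" (degrees; the focal length in pixels is half the picture's height over the tangent of half this angle, whatever the lens; pixels are square), "cx", "cy" (the principal point, pixels), "dist" ([k1, k2, p1, p2, k3] as OpenCV has them; the pictures are not rectified), "R" (3x3) and "t" (3): a world point X has camera coordinates R X + t. Camera axes: x right, y down, z forward; pixel columns grow to the right and rows downward; lengths in mm; the calibration is good to about 2 mm. A picture is of the moment at which its call begins. There is no depth.
A pose or a line that the arm cannot do raises env.Unreachable and nothing moves.
- finish_job(): hands the job in, once; it reports no verdict.
The state is a dict: "t": time; "joint_pos": joint angles; "qd": joint speeds; "joint_torque": joint torques, N m; "tcp_pos": TCP position; "eef_rot": TCP orientation; "force": force on the tool from outside, world axes, zero at the start; "moment": the same for the moment, N m; "grip_width": finger opening in mm.
Only numpy, scipy, OpenCV 4.12 (cv2) and the standard library are available. Lean on these libraries where they do the work, as an engineer would, in place of code of your own. Each camera call takes 0.05 s, during which the arm holds its last target.

## Task

Build up the spool on the label rewinder: first seat the large flanged hub, flange down, on the turntable's centring spigot, let go of it, then seat the smaller end flange, flange down, on top of the hub. Each must be lowered into place, not dropped, and end fully home and flush; leave the mug, the label roll, the jar and the screwdriver where they are.

Things in the scene. Friction and masses are not known exactly. Their poses are not given: they have to be found in the camera images.
- rewinder_seat (a point): Label rewinder, fixed white box 160 x 160 x 45 mm with a round turntable (120 mm across, does not turn). Point: centre of the turntable's flat upper face, 51 mm above the table, z up. There a spigot stands up 8 mm: 44 mm across for 3 mm, then tapering to 36. A guide post 16 mm thick, its top 95 mm above the table, stands at x 68, y 66 mm in this frame.
- hub_mid (a point): Flanged hub, loose, grey plastic, 0.24 kg, flange down: flange 110 mm across, 10 thick; core 52 across up to 60 above the underside; on its flat top a boss 8 high, 30 across for 3 mm, tapering to 23. Under the flange a recess 47 across, 10 deep, fits the spigot. Point: its centre, 34 above the underside, z up; seated, 34 above the turntable face.
- end_flange_mid (a point): End flange, loose, the smaller grey plastic part, 0.13 kg, flange down: flange 90 mm across, 10 thick; plain grip 38 across up to 54 above the underside, no boss. Under the flange a recess 33 across, 10 deep, fits the hub's boss. Point: its centre, 27 above the underside, z up; seated, its underside is on the core's top, this point 53 above the hub's.
- hub: the flanged hub again; origin at the centre of its underside, z up
- end_flange: the end flange again; origin at the centre of its underside, z up
- mug: bystander: white mug, 78 mm across, 90 high, handle on one side; origin on the underside
- label_roll: bystander: paper label roll standing on end, 90 mm across, 60 high, 40 mm open core, no flange; origin on the underside
- jar: bystander: glass screw jar with steel lid, 60 mm across, 75 high; origin on the underside
- screwdriver: bystander: black-handled screwdriver lying on the table; origin on the underside
There are look-alikes about, which are no part of the job. Leave any yellow look-alike of the part that bears rewinder_seat alone.

How it is judged (in metres and radians):
On the way, in this order (a step that is already met when the one before it is completed fails the run):
1. the hub is seated flush on the turntable's spigot and released (horizontal distance between hub_mid and rewinder_seat below 0.0035 m and z of hub_mid in the frame of rewinder_seat below 0.036 m and angle between hub_mid's own z axis and vertical below 0.04 rad and contact force between the fingers and hub below 0.3 N), for 0.2 s.
2. the end flange is seated flush on the hub and released (horizontal distance between hub_mid and rewinder_seat below 0.0035 m and z of hub_mid in the frame of rewinder_seat below 0.036 m and angle between each of hub_mid, end_flange_mid's own z axis and vertical below 0.04 rad and horizontal distance between end_flange_mid and hub_mid below 0.0035 m and z of end_flange_mid in the frame of hub_mid between 0.048 and 0.055 m and contact force between the fingers and end_flange below 0.3 N), for 0.2 s.
At the end, for the whole second after the job is handed in: The hub sits on the turntable, centred on the spigot within 3.5 mm, its underside within 2 mm of the turntable and level within 0.04 rad; the end flange sits on the hub, centred within 3.5 mm, its underside within 2 mm of the core's top and level within 0.04 rad; both are released and at rest (all of step 2 and contact force between the fingers and hub below 0.3 N and linear speed of each of hub, end_flange below 0.02 m/s); the robot touches nothing.
It fails at once if the hub is dropped (falls free faster than 0.6 m/s, a drop of about 2 cm) (contact force between anything else and hub below 0.01 N and linear speed of hub above 0.6 m/s).
It fails at once if the end flange is dropped (falls free faster than 0.6 m/s, a drop of about 2 cm) (contact force between anything else and end_flange below 0.01 N and linear speed of end_flange above 0.6 m/s).
It fails at once if a bystander is shifted by more than 25 mm (distance of any of mug, label_roll, jar, screwdriver from where it was at the start of the episode above 0.025 m).
It also fails if it takes over 51 s, if anything falls off the work surface, if the arm or the gripper's body presses on something with over 40 N, if the wrist force passes 120 N, or if a joint passes its speed limit or range.

## Working session

There is one attempt and no reset: what is moved stays moved. The work goes in short steps, each a Python script; the robot and the scene stay as the last script left them, time stands still between calls to the robot, and variables do not carry over. Pictures are saved under pics/ and viewed, and the job is handed in when it is done.

```bash
ls; mkdir -p pics
python3 - <<'E'
from station import env, viewer
import cv2, numpy as np, pickle
d={}
for n in ["scene","top","wrist"]:
    f=viewer.grab_frame(n); d[n]=f
    cv2.imwrite(f"pics/{n}0.png",f["frame"][:,:,::-1])
    print(n,f["vfov"],f["cx"],f["cy"],f["dist"],(-np.array(f["R"]).T@np.array(f["t"])).round(1), np.array(f["R"]).round(3).tolist())
pickle.dump(d,open("f0.pkl","wb"))
o=env.get_obs(); print(o["t"],o["eef_rot"],o["grip_width"],env.finger_overhang,o["force"])
E
```

```text
pics
scene 52.634522327903674 325.8129283089635 242.77932128561685 [-0.0838679  0.         0.         0.         0.       ] [1201.6 -948.8  892.1] [[0.79, 0.613, 0.001], [0.352, -0.451, -0.82], [-0.502, 0.648, -0.572]]
top 55.865131355696334 327.79670006410834 241.69866279292881 [-0.0879617  0.         0.         0.         0.       ] [ 271.3  -12.  1208.6] [[0.013, -1.0, -0.009], [-0.982, -0.011, -0.19], [0.189, 0.011, -0.982]]
wrist 66.08619345170659 315.61334296391084 240.91556309420872 [-0.07869903  0.          0.          0.          0.        ] [ 253.5 -683.2  384.6] [[0.251, -0.968, 0.0], [-0.933, -0.242, 0.267], [-0.258, -0.067, -0.964]]
0.15 [ 9.91957065e-01  1.26573366e-01 -1.55415438e-04 -5.82459183e-04] 93.22907259511435 11.0 [0.25560144 0.76782713 1.28748935]
```

View pics/scene0.png

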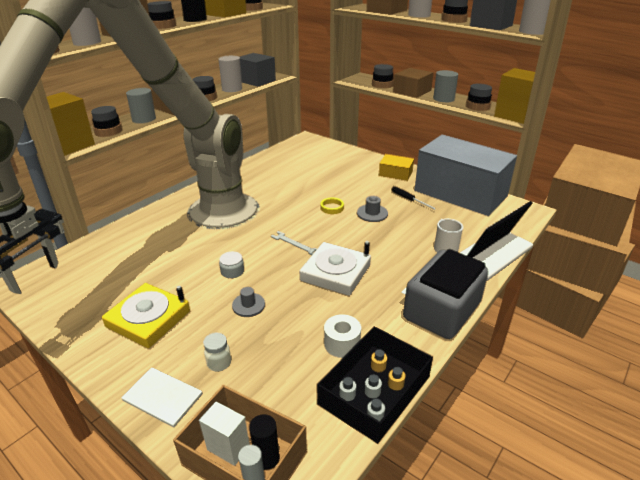

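View pics/top0.png

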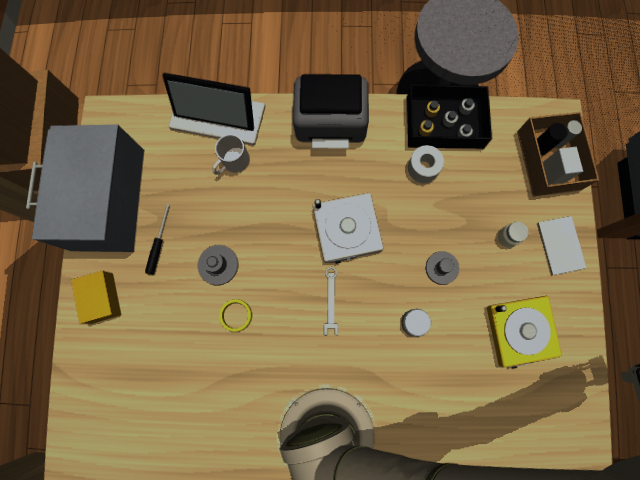

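View pics/wrist0.png

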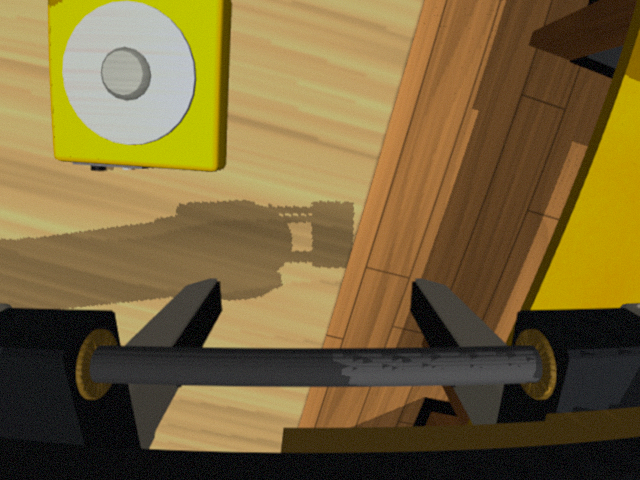

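Candidates in the top view: the grey flanged parts are at (217,264), the larger one with a boss step, and (442,267), the smaller one. The white rewinder is at (348,226); the yellow one at (525,331) is the decoy. I'll confirm each with an enlarged crop.

```bash
cat > h.py <<'E'
import numpy as np, cv2
def K(f):
    fl=f["frame"].shape[0]/2/np.tan(np.radians(f["vfov"])/2)
    return np.array([[fl,0,f["cx"]],[0,fl,f["cy"]],[0,0,1.]])
def cast(f,px,z):
    px=np.asarray(px,float).reshape(-1,1,2)
    u=cv2.undistortPoints(px,K(f),np.array(f["dist"]))[:,0]
    R=np.array(f["R"]);t=np.array(f["t"]);C=-R.T@t
    d=np.c_[u,np.ones(len(u))]@R
    return C+d*((z-C[2])/d[:,2])[:,None]
def proj(f,X):
    R=np.array(f["R"]);t=np.array(f["t"])
    return cv2.projectPoints(np.asarray(X,float).reshape(-1,1,3),cv2.Rodrigues(R)[0],t,K(f),np.array(f["dist"]))[0][:,0]
def circ(P,it=5):
    P=P[:,:2];m=np.ones(len(P),bool)
    for _ in range(it):
        A=np.c_[2*P[m],np.ones(m.sum())];s=np.linalg.lstsq(A,(P[m]**2).sum(1),rcond=None)[0]
        r=np.sqrt(s[2]+s[:2]@s[:2]);e=np.abs(np.hypot(*(P-s[:2]).T)-r);m=e<max(1.5,2*np.median(e))
    return s[:2],r,m.mean()
E
python3 - <<'E'
import pickle,cv2,numpy as np
from h import *
d=pickle.load(open("f0.pkl","rb"))
T=d["top"]["frame"][:,:,::-1];S=d["scene"]["frame"][:,:,::-1]
def c(I,x,y,w=50):return cv2.resize(I[y-w*3//4:y+w*3//4,x-w:x+w],(390,290),interpolation=cv2.INTER_CUBIC)
cv2.imwrite("pics/c1.png",np.vstack([np.hstack([c(T,217,264),c(T,442,267)]),np.hstack([c(T,348,226,60),c(S,335,265,60)])]))
for n,f in (("top",d["top"]),):
  for p,z in (((217,264),10),((442,267),10),((348,226),51),((426,163),60),((515,233),75),((416,323),40),((230,153),90),((318,204),95),((157,240),10)): print(n,p,cast(f,[p],z).round(0))
E
```

```text
top (217, 264) [[438. 299.  10.]]
top (442, 267) [[ 437. -305.   10.]]
top (348, 226) [[537. -51.  51.]]
top (426, 163) [[ 711. -260.   60.]]
top (515, 233) [[ 518. -484.   75.]]
top (416, 323) [[ 288. -227.   40.]]
top (230, 153) [[723. 262.  90.]]
top (318, 204) [[584.  27.  95.]]
top (157, 240) [[502. 470.  10.]]
```

View pics/c1.png

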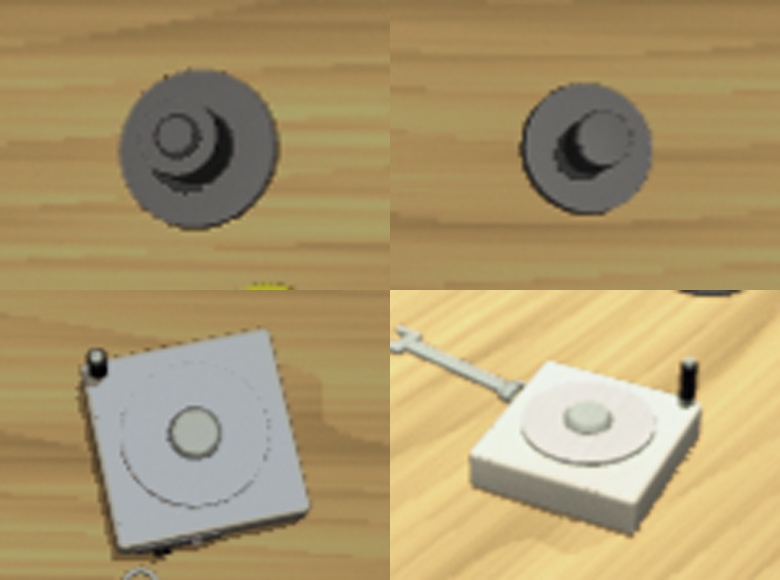

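Confirmed. The top-left crop is the hub with its boss, the top-right is the end flange (plain grip), and the white rewinder has its post at the corner (318,204). Next I'll take wrist views directly above each one at the same tool yaw.

Run:
```python
from station import env, viewer
import cv2, numpy as np, pickle
d={}
Q=[1.,0,0,0]
for n,p in (("fl",(437,-305,230)),("rew",(537,-51,280)),("hub",(438,299,230))):
    env.move_pose(list(map(float,p)),Q); env.sleep(0.15)
    f=viewer.grab_frame("wrist"); d[n]=f
    cv2.imwrite(f"pics/w_{n}.png",f["frame"][:,:,::-1])
    o=env.get_obs(); print(n,o["t"],o["tcp_pos"],o["eef_rot"].round(4) if hasattr(o["eef_rot"],"round") else o["eef_rot"])
pickle.dump(d,open("f1.pkl","wb"))
I=[cv2.resize(d[n]["frame"][:,:,::-1],(400,300)) for n in d]
cv2.imwrite("pics/w1.png",np.vstack([np.hstack(I[:2]),np.hstack([I[2],I[2]*0])]))
```

```text
fl 2.075 [ 436.73284707 -305.76686852  229.91032271] [ 1.e+00 -6.e-04 -1.e-04  1.e-04]
rew 3.35 [536.68293783 -52.55715485 279.76677251] [ 1.0e+00 -1.2e-03 -3.0e-04  2.0e-04]
hub 4.925 [438.70961062 298.06689774 230.129655  ] [ 1.e+00 -9.e-04  2.e-04  0.e+00]
```

View pics/w1.png

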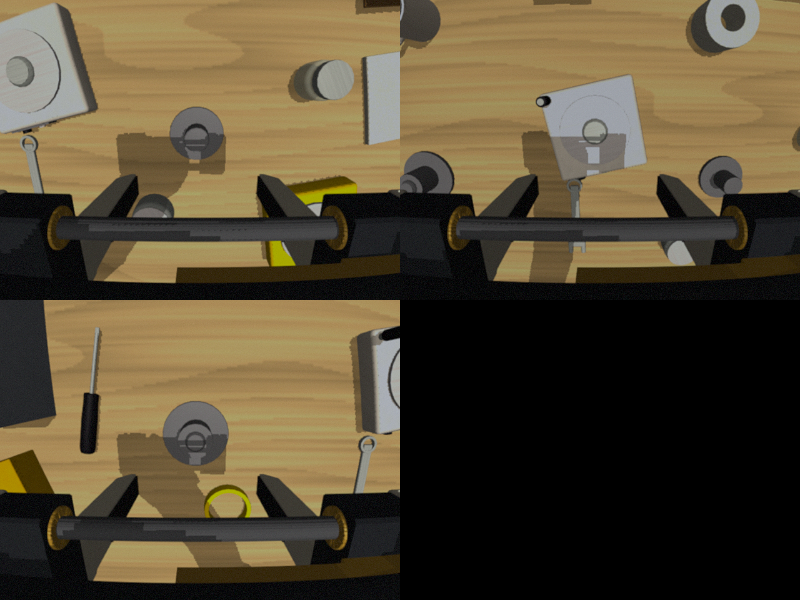

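Run:
```python
import pickle,cv2,numpy as np
from h import *
d=pickle.load(open("f1.pkl","rb"));f0=pickle.load(open("f0.pkl","rb"))
def gray(f,p,z,rr):
    h=cv2.cvtColor(f["frame"],cv2.COLOR_RGB2HSV); m=((h[...,1]<70)).astype(np.uint8)
    x,y=map(int,p);w=70;mm=np.zeros_like(m);mm[y-w:y+w,x-w:x+w]=m[y-w:y+w,x-w:x+w]
    mm=cv2.morphologyEx(mm,cv2.MORPH_CLOSE,np.ones((9,9)))
    n,l,s,c=cv2.connectedComponentsWithStats(mm); k=1+np.argmax(s[1:,4])
    cs=cv2.findContours((l==k).astype(np.uint8),cv2.RETR_EXTERNAL,cv2.CHAIN_APPROX_NONE)[0]
    P=max(cs,key=len)[:,0]+0.0
    return circ(cast(f,P,z)),cv2.fitEllipse(P.astype(np.float32)),s[k,4]
print("hub wrist",gray(d["hub"],(391,266*1),8,55) if 0 else gray(d["hub"],(312,212),8,55))
print("fl wrist",gray(d["fl"],(312,212),8,45))
print("hub top",gray(f0["top"],(217,264),8,55))
print("fl top",gray(f0["top"],(442,267),8,45))
def crop(f,p,w):
    x,y=p;return cv2.resize(f["frame"][y-w*3//4:y+w*3//4,x-w:x+w,::-1],(400,300),interpolation=cv2.INTER_CUBIC)
cv2.imwrite("pics/c2.png",np.vstack([np.hstack([crop(d["rew"],(312,212),100),crop(d["rew"],(312,212),48)]),np.hstack([crop(d["hub"],(312,212),80),crop(d["fl"],(312,212),80)])]))
f=d["rew"]
for p,z in (((543*1,0),0),): pass
# edges on rewinder
g=cv2.GaussianBlur(cv2.cvtColor(f["frame"],cv2.COLOR_RGB2GRAY),(3,3),0);e=cv2.Canny(g,20,50)
ys,xs=np.nonzero(e[150:280,250:380]);P=np.c_[xs+250,ys+150].astype(float)
for z,R in ((51,60),(54,22),(59,18)):
    W=cast(f,P,z)[:,:2]; c=np.array([537,-51.])
    for tol in (8,5,3,2,1.5,1.5):
        r=np.hypot(*(W-c).T);m=abs(r-R)<tol
        if m.sum()<8:break
        A=np.c_[2*W[m],np.ones(m.sum())];s=np.linalg.lstsq(A,(W[m]**2).sum(1),rcond=None)[0];c=s[:2]
    print(z,c,np.sqrt(s[2]+c@c),m.sum())
cv2.imwrite("pics/e.png",cv2.resize(e[140:300,230:390],(640,640),interpolation=0)[:600])
```

```text
hub wrist ((array([436.68338428, 300.11113986]), np.float64(54.11008786419163), np.float64(1.0)), ((312.7509765625, 212.97418212890625), (102.0811538696289, 103.54195404052734), 92.43882751464844), np.int32(8447))
fl wrist ((array([ 435.32967237, -305.24569385]), np.float64(44.12446588174981), np.float64(1.0)), ((314.26025390625, 212.7604522705078), (83.31346130371094, 84.64212036132812), 97.9661865234375), np.int32(5657))
hub top ((array([437.28828517, 298.72559169]), np.float64(53.4154687143139), np.float64(0.9642857142857143)), ((217.35279846191406, 264.55487060546875), (38.39570617675781, 40.01685333251953), 44.472103118896484), np.int32(1262))
fl top ((array([ 436.68682593, -305.89998851]), np.float64(43.58730258525214), np.float64(0.967391304347826)), ((442.1202392578125, 267.35235595703125), (31.72412872314453, 32.74168014526367), 127.75358581542969), np.int32(861))
51 [538.59866136 -48.87691181] 60.12623969471266 233
54 [538.07947767 -49.24451263] 22.03489948956204 151
59 [538.22010522 -49.30764288] 17.837213835300748 121
```

View pics/c2.png

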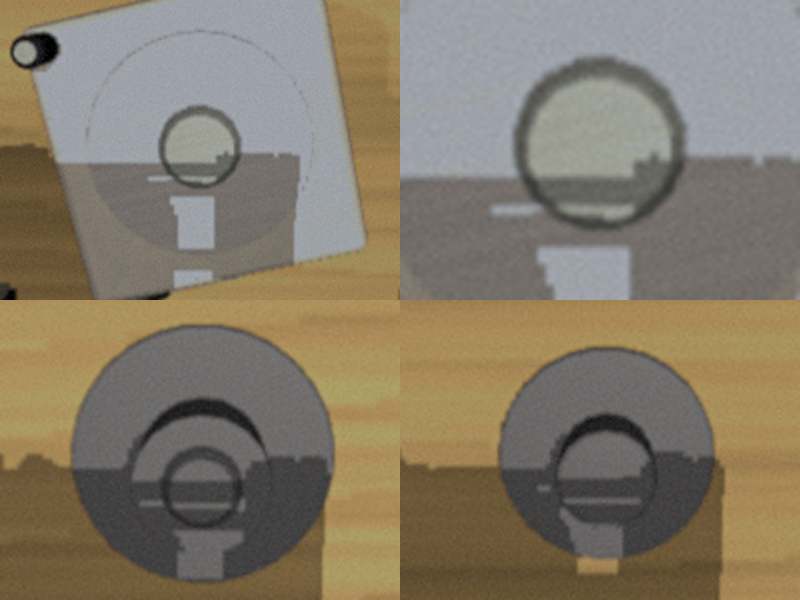

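View pics/e.png

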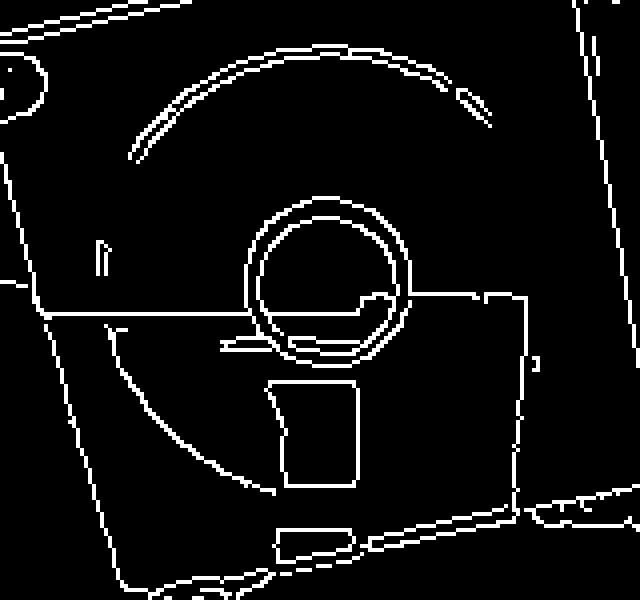

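Run:
```python
from station import env, viewer
import cv2, numpy as np, pickle
Q=[1.,0,0,0]
p=[436.7,300.,37.]
env.move_pose([436.7,300.,110.],Q); print(env.get_obs()["tcp_pos"])
print(env.move_linear(p,Q,feed=100,stop_force=25)); o=env.get_obs();print(o["tcp_pos"],o["force"])
env.command_gripper(40.); env.sleep(0.2); o=env.get_obs();print(o["grip_width"],o["tcp_pos"],o["force"])
env.move_linear([436.7,300.,160.],Q,feed=120); env.sleep(0.2)
o=env.get_obs();print(o["t"],o["grip_width"],o["tcp_pos"],o["force"],o["eef_rot"])
d={n:viewer.grab_frame(n) for n in ("wrist","top","scene")}
pickle.dump((o,d),open("f2.pkl","wb"))
cv2.imwrite("pics/g1.png",d["wrist"]["frame"][:,:,::-1])
```

```text
[437.08173357 299.94387106 110.31622251]
False
[436.9976153  300.20506011  37.55037452] [ 0.65551944  0.7890724  -0.60724767]
51.41915249653744 [436.73479339 300.09708278  37.05125785] [-0.55214799  1.16347636  1.08854985]
8.6667 51.669101800584954 [436.44958067 299.84036196 159.36529093] [ 0.54665871  0.047794   -2.33300538] [ 9.99999819e-01  4.67207235e-05 -4.72595553e-04  3.70052237e-04]
```

View pics/g1.png

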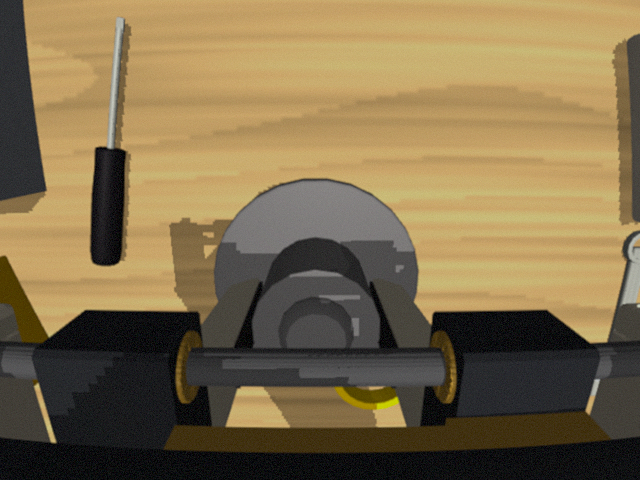

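The hub is held upright; its flange arc spans rows 180–300, columns 215–418. I'll measure its in-hand centre with the same wrist camera so the calibration bias cancels.

Run:
```python
import pickle,cv2,numpy as np
from h import *
from scipy.optimize import least_squares
o,d=pickle.load(open("f2.pkl","rb"));f=d["wrist"]
h=cv2.cvtColor(f["frame"],cv2.COLOR_RGB2HSV);m=(h[...,1]<70).astype(np.uint8)
P=[]
for x in range(222,412,2):
    c=np.nonzero(m[150:262,x])[0]
    if len(c): P.append((x,150+c[0]-0.5))
for y in range(200,275,2):
    c=np.nonzero(m[y,205:430])[0]
    P+= [(205+c[0]-.5,y),(205+c[-1]+.5,y)]
for z in (130,132):
    W=cast(f,P,z)[:,:2]
    s=least_squares(lambda q:np.hypot(*(W-q).T)-54.5,[436,300],loss="soft_l1").x
    print(z,s,circ(W),np.array(s)-o["tcp_pos"][:2])
```

```text
130 [436.83458249 299.47317252] (array([436.57953458, 299.47359324]), np.float64(54.69988829371256), np.float64(1.0)) [ 0.38500182 -0.36718943]
132 [436.87180876 299.4797189 ] (array([437.37792101, 299.47818414]), np.float64(54.10867881922734), np.float64(1.0)) [ 0.42222809 -0.36064305]
```

Run:
```python
from station import env, viewer
import cv2, numpy as np, pickle
Q=[1.,0,0,0]
x,y=537.8,-48.9
env.move_linear([x,y,165.],Q,feed=250); env.sleep(.2)
env.move_linear([x,y,104.],Q,feed=100); env.sleep(.3); o=env.get_obs();print(o["t"],o["tcp_pos"],o["force"])
s=env.move_linear([x,y,86.],Q,feed=15,stop_force=10); o=env.get_obs();print(s,o["t"],o["tcp_pos"],o["force"],o["moment"],o["grip_width"])
d={n:viewer.grab_frame(n) for n in ("wrist","scene")}
pickle.dump((o,d),open("f3.pkl","wb"))
S=d["scene"]["frame"][190:310,260:420,::-1]
cv2.imwrite("pics/p1.png",cv2.resize(S,(800,600),interpolation=cv2.INTER_CUBIC))
```

```text
11.675 [538.04280357 -48.95246664 104.49264492] [-0.65329212  0.23859287 -1.33724334]
True 12.6583 [537.71130521 -48.88183279  88.03022867] [-1.0229808  -0.12023742  5.27564592] [0.05552748 0.1340452  0.00532253] 51.34849661519461
```

View pics/p1.png

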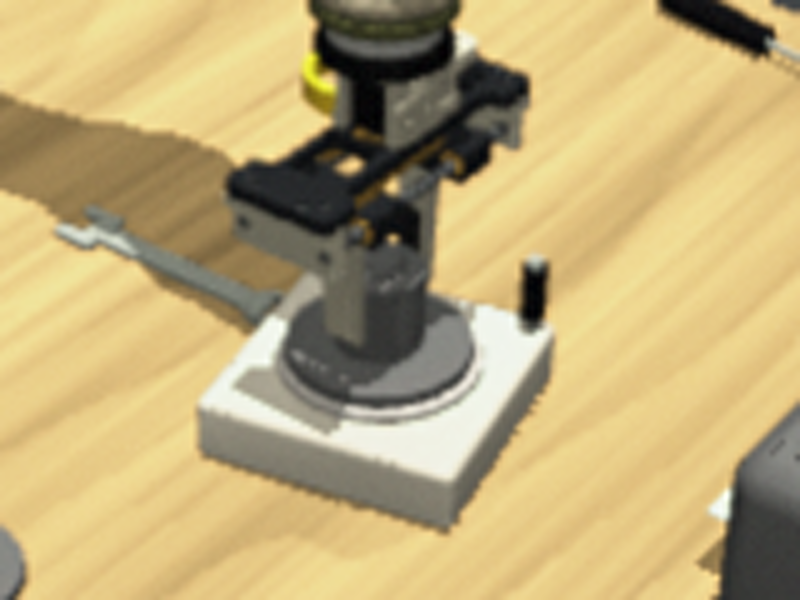

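Contact came at TCP z 88.0, the height predicted for fully home. The picture shows the flange flat on the turntable, around (380,350) in the crop. I'll release, retreat and look.

Run:
```python
from station import env, viewer
import cv2, numpy as np, pickle
from h import *
Q=[1.,0,0,0]
env.command_gripper(93.); env.sleep(.4)
env.move_linear([537.8,-48.9,240.],Q,feed=150);env.move_linear([537.8,-48.9,290.],Q,feed=150); env.sleep(.3)
o=env.get_obs();print(o["t"],o["tcp_pos"],o["grip_width"])
d={n:viewer.grab_frame(n) for n in ("wrist","scene","top")}
pickle.dump((o,d),open("f4.pkl","wb"))
f=d["wrist"]
c=proj(f,[[538,-49,119]])[0];print(c)
g=cv2.GaussianBlur(cv2.cvtColor(f["frame"],cv2.COLOR_RGB2GRAY),(3,3),0);e=cv2.Canny(g,20,50)
ys,xs=np.nonzero(e[130:300,220:420]);P=np.c_[xs+220,ys+130].astype(float)
for z,R in ((61,55),(111,26),(114,15),(119,11.5)):
    W=cast(f,P,z)[:,:2]; c=np.array([538,-49.])
    for tol in (5,4,3,2,1.5,1.5):
        r=np.hypot(*(W-c).T);m=abs(r-R)<tol
        if m.sum()<8:break
        A=np.c_[2*W[m],np.ones(m.sum())];s=np.linalg.lstsq(A,(W[m]**2).sum(1),rcond=None)[0];c=s[:2]
    print(z,c,np.sqrt(s[2]+c@c),m.sum())
A=cv2.resize(f["frame"][120:300,200:440,::-1],(400,300));B=cv2.resize(d["scene"]["frame"][190:310,260:420,::-1],(400,300))
C=cv2.resize(d["top"]["frame"][180:270,290:410,::-1],(400,300))
cv2.imwrite("pics/p2.png",np.vstack([np.hstack([A,B]),np.hstack([C,C*0])]))
```

```text
15.9417 [537.49858635 -48.87809725 289.17217156] 92.96237308851929
[315.06402762 222.84962235]
61 [538.13006505 -49.55826579] 54.799492394025286 377
111 [542.4913747  -48.44342895] 26.091298257631042 137
114 [537.65160283 -49.47495082] 15.182288957012734 114
119 [537.91014492 -49.53421285] 11.214472422141196 88
```

View pics/p2.png

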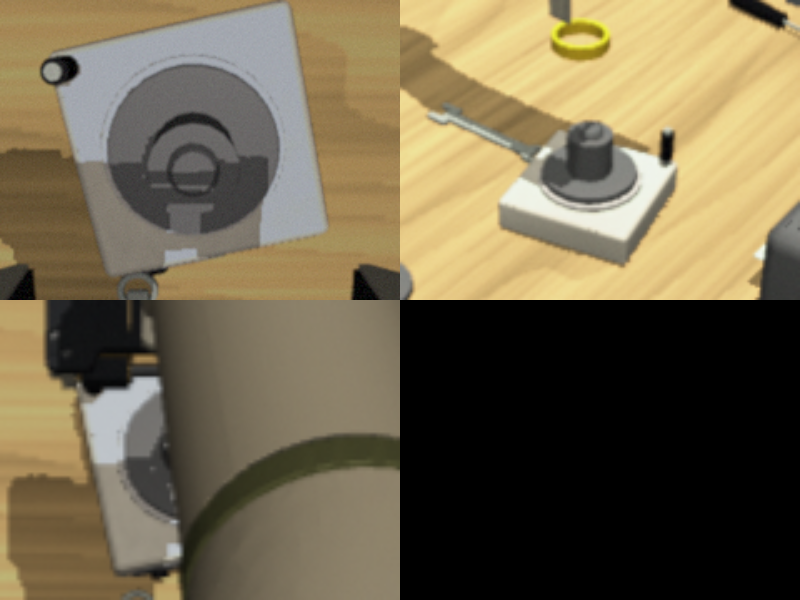

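The hub is seated level, with its boss and flange centred at about (538,-49.5) against the spigot at (538.2,-49.3). The core-top fit (542.5) disagrees, because it picked up the shadow arc. Next is the end flange.

Run:
```python
from station import env, viewer
import cv2, numpy as np, pickle
from h import *
from scipy.optimize import least_squares
Q=[1.,0,0,0]
x,y=435.3,-305.0
env.move_linear([x,y,200.],Q,feed=250)
env.move_linear([x,y,100.],Q,feed=150); env.sleep(.15)
print(env.move_linear([x,y,33.],Q,feed=80,stop_force=25)); env.sleep(.15)
env.command_gripper(28.); env.sleep(0.2); o=env.get_obs();print(o["grip_width"],o["tcp_pos"],o["force"]);z0=o["tcp_pos"][2]
env.move_linear([x,y,205.],Q,feed=150); env.sleep(0.3)
o=env.get_obs();print(o["t"],o["grip_width"],o["tcp_pos"],o["force"],o["eef_rot"])
f=viewer.grab_frame("wrist")
pickle.dump((o,f,z0),open("f5.pkl","wb"))
cv2.imwrite("pics/g2.png",f["frame"][:,:,::-1])
```

```text
False
37.909844520094545 [ 435.27678156 -304.9548601    32.98988633] [ 0.08690054  1.0200328  -0.57517638]
22.2083 37.362256801380454 [ 435.19723595 -304.87803748  204.55452224] [ 0.40906323 -0.35700271 -1.04955441] [ 9.99999918e-01  3.49116460e-05 -3.34164333e-04 -2.28146455e-04]
```

View pics/g2.png

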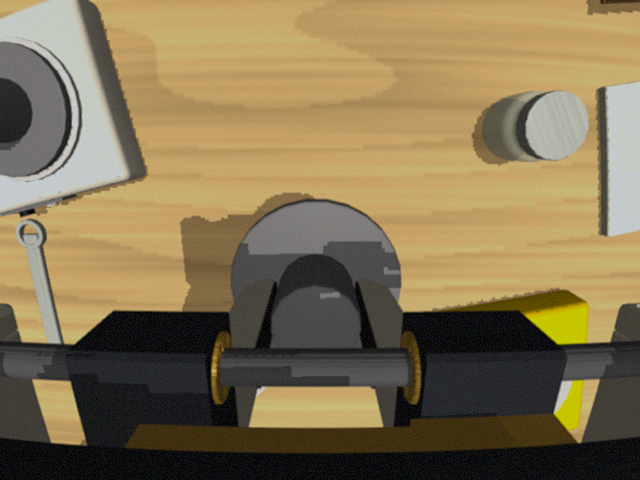

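The end flange is held upright, with its arc at rows 200–290, columns 232–400.

Run:
```python
from station import env, viewer
import cv2, numpy as np, pickle
from h import *
from scipy.optimize import least_squares
o,f,z0=pickle.load(open("f5.pkl","rb"))
h=cv2.cvtColor(f["frame"],cv2.COLOR_RGB2HSV);m=(h[...,1]<70).astype(np.uint8)
P=[]
for x in range(240,394,2):
    c=np.nonzero(m[185:270,x])[0]
    if len(c): P.append((x,185+c[0]-.5))
for y in range(215,272,2):
    c=np.nonzero(m[y,220:415])[0]; P+=[(220+c[0]-.5,y),(220+c[-1]+.5,y)]
W=cast(f,P,o["tcp_pos"][2]-z0+9)[:,:2]
s=least_squares(lambda q:np.hypot(*(W-q).T)-44.5,[435,-305],loss="soft_l1").x
off=s-o["tcp_pos"][:2];print(s,circ(W),off)
assert np.abs(off).max()<3
x,y=np.array([537.9,-49.5])-off
Q=[1.,0,0,0]
env.move_linear([x,y,205.],Q,feed=220); env.sleep(.2)
env.move_linear([x,y,160.],Q,feed=80); env.sleep(.3); o=env.get_obs();print(o["t"],o["tcp_pos"],o["force"])
s=env.move_linear([x,y,142.],Q,feed=15,stop_force=10); o=env.get_obs();print(s,o["t"],o["tcp_pos"],o["force"],o["moment"],o["grip_width"])
d=viewer.grab_frame("scene")
cv2.imwrite("pics/p3.png",cv2.resize(d["frame"][160:310,240:440,::-1],(800,600),interpolation=cv2.INTER_CUBIC))
```

```text
[ 435.92819145 -305.1330119 ] (array([ 436.47983076, -305.13377739]), np.float64(44.070642405822845), np.float64(1.0)) [ 0.7309555  -0.25497443]
24.8667 [537.33828233 -49.27911239 160.40663645] [ 0.01653804 -0.80066374 -1.4806275 ]
True 25.85 [537.09634845 -49.24958067 143.94587787] [-0.33169726 -0.07079054  4.42057251] [ 0.02501812  0.17535001 -0.01688613] 37.14363643342566
```

View pics/p3.png

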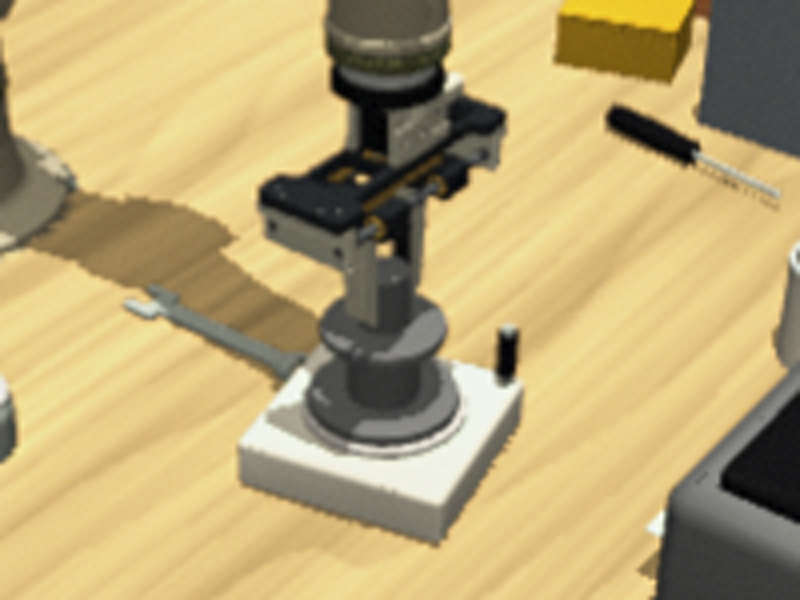

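Contact came at z 143.95, against a predicted home height of 144.0. The crop shows the end flange level on the core at (385,335). Release and check.

Run:
```python
from station import env, viewer
import cv2, numpy as np, pickle
from h import *
Q=[1.,0,0,0]
x,y=537.2,-49.25
env.command_gripper(92.); env.sleep(.4)
env.move_linear([x,y,230.],Q,feed=120);env.move_linear([x,y,330.],Q,feed=180); env.sleep(.3)
o=env.get_obs();print(o["t"],o["tcp_pos"],o["grip_width"],o["force"])
d={n:viewer.grab_frame(n) for n in ("wrist","scene")}
f=d["wrist"]
g=cv2.GaussianBlur(cv2.cvtColor(f["frame"],cv2.COLOR_RGB2GRAY),(3,3),0);e=cv2.Canny(g,20,50)
ys,xs=np.nonzero(e[130:300,220:420]);P=np.c_[xs+220,ys+130].astype(float)
for z,R in ((121,45),(165,19),(61,55)):
    W=cast(f,P,z)[:,:2]; c=np.array([538,-49.5])
    for tol in (4,3,2,1.5,1.5):
        r=np.hypot(*(W-c).T);m=abs(r-R)<tol
        if m.sum()<8:break
        A=np.c_[2*W[m],np.ones(m.sum())];s=np.linalg.lstsq(A,(W[m]**2).sum(1),rcond=None)[0];c=s[:2]
    print(z,c,np.sqrt(s[2]+c@c),m.sum())
A=cv2.resize(f["frame"][120:300,200:440,::-1],(400,300));B=cv2.resize(d["scene"]["frame"][190:310,260:420,::-1],(400,300))
cv2.imwrite("pics/p4.png",np.vstack([np.hstack([A,B]),np.hstack([cv2.resize(d["scene"]["frame"][:,:,::-1],(400,300)),B*0])]))
```

```text
29.1833 [536.96273882 -49.22209276 329.17339286] 92.52744372725297 [-0.24298255  0.03573003 -0.47441792]
121 [538.16510219 -49.70391789] 45.14644781710873 311
165 [536.95158948 -50.5194306 ] 18.591365503070953 120
61 [538.03918914 -49.55145677] 54.92896328758365 227
```

View pics/p4.png

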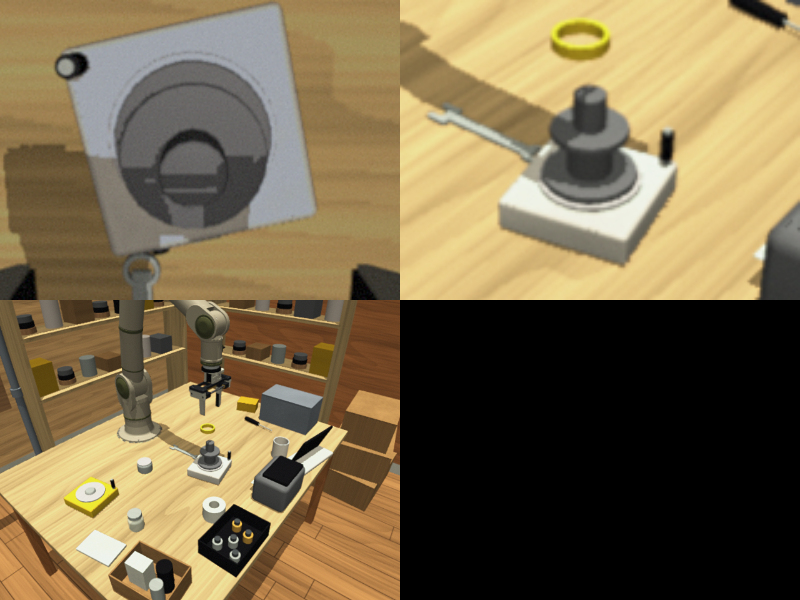

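The flange fits are (538.2,-49.7) for the end flange and (538.0,-49.6) for the hub, so they are concentric. The gripper is clear and the bystanders haven't moved.

```bash
python3 -c "
from station import finish_job
finish_job()"
```

```text
the job is handed in; nothing more can be done
```

The spool is built and handed in, with the clock at about 29 s of the 51 allowed. I lowered the hub onto the white rewinder's spigot and released it, then lowered the end flange onto the hub and released it.

**Seating height:** the hub met resistance at TCP z 88.0 and the end flange at 143.95. The predicted fully-home heights were 88.05 and 144.0.

**Centring:** in the last wrist view the hub's flange centre fits at (538.0, -49.6) and the end flange's at (538.2, -49.7). The spigot had measured (538.2, -49.3) before the hub covered it. All are well inside the 3.5 mm limit, and both parts look level.

**Clearance:** the arm finished well above the spool with the gripper open. The mug, label roll, jar and screwdriver look undisturbed in the last scene picture; I did not measure their positions.

**Disagreements:**
- After the hub was seated, the fit to its core top read about 4.5 mm off in x. I put this down to the shadow arc beside the edge.
- The last fit to the end flange's grip top was about 1.2 mm off in x and 0.8 mm in y. It is a weaker fit, with shadow and few edge points.
- The top and wrist cameras differed by up to 1.4 mm, within the stated calibration.

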